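# Tighten the eye screw of a chip clamp with a rod

## Task

The steel eye screw on top of the round white chip clamp is loose: take the steel rod from its rest, slide it through the loop and use it as a lever to turn the screw clockwise (seen from above) until its collar is fully home and it has come up firm, finger-tight. Find the end by feel: hold a light firm push on it there for a moment, never force it, and do not touch the screw with the gripper itself. Then draw the rod out, lay it back in the V notches of its rest and let go, leaving everything else on the bench where it is.

Things in the scene. Friction and masses are not known exactly. Their poses are not given: they have to be found in the camera images.
- eye: Steel eye screw, upright in the middle of a round white clamp (diameter 60 mm, steel seat on top 32 mm above the bench) on a perforated plate 10 mm thick. Origin: centre of the underside of its collar (diameter 22, 6 mm thick); z up, x along the opening of its loop. Clockwise from above tightens; it sinks 1.9 mm per rad. Home: origin 32 mm above the bench (0.25 mm allowed).
- hub (a point): Collar top, 6 mm above the eye origin. Starts 0.5 to 1.1 rad short of home. The loop direction at home differs every time, unseen, and height readings are too coarse: feel the hard stop. Thread friction 0.06 N m; it stays where left. Firm: rod bears on it with over 10 N, never over 35 N (both sides of the ring added; 2 and 7 N of push 60 mm out), nor fingers or arm with over 2 N.
- loop (a point): Centre of the loop, 30 mm above the eye origin, same axes. The loop is an upright ring of round 6 mm wire, 24 mm inside, 36 mm outside diameter. The rod has 7 mm play all round in it, and can skew in plan about 1.0 rad to either side of the loop's x before it bears on both sides of the ring and turns the screw.
- rod: Loose plain steel rod with round ends, diameter 10, length 180 mm, about 0.1 kg, lying level in the rest at the start. Origin at its middle, on its axis; x along it; both ends alike.
- cradle (a point): Place of the middle of the rod's axis in the rest, 45 mm above the bench; x along the notches. The rest is a fixed aluminium stand: foot 130 x 50 x 6 mm, two V notches (45 degree faces, 37 mm wide and 57 mm high at the top, 8 mm thick) 50 mm either side of this point; grip the rod between them. The rod belongs in both notches, within 30 mm of this point.
- tipbox: Bystander: open blue pipette-tip box with a white tray, 120 x 85 x 45 mm; origin under its centre
- amber: Bystander: brown glass bottle with blue cap, diameter 64, height 115 mm; origin under its centre
- vial: Bystander: clear glass jar with blue cap, diameter 48, height 85 mm; origin under its centre
- puck: Bystander: plain white plastic disc, diameter 38, height 18 mm, standing on the perforated plate; origin under its centre
- dish: Bystander: small clear dish, diameter 52, height 12 mm, on the perforated plate; origin under its centre
- fitting: Bystander: small brass tube fitting, diameter 14, height 20 mm, standing on the perforated plate; origin under its centre
- driver: Bystander: screwdriver, 170 mm, lying on the bench beyond the plate; lies along its own x

How it is judged:
By the outcome, as a careful person would: the job done as asked, in the order asked, and still so for the second after the job is handed in, with the robot touching nothing.
It also fails if it takes over 72 s, if anything falls off the work surface, if the arm or the gripper's body presses on something with over 40 N, if the wrist force passes 120 N, or if a joint passes its speed limit or range.

## Robot

A 7-joint arm with a two-finger parallel gripper is mounted at the origin on the work surface. World frame = base frame: x ahead of the robot, y to its left, z up, the work surface at z = 0. Lengths are in m, angles in rad, forces in N, time in s.
With the tool pointing down it reaches from about 0.4 to 0.85 m from the base axis. Payload 6.9 kg.
Tool frame: the origin (TCP) lies midway between the tips of the shut fingers; the grasp point (between the pads) lies 19 mm behind it; z points along the fingers, y is the line along which they close (so a half turn about z gives the same grasp; the last joint's range is limited). The gripper opens to 85 mm and grips with 20 to 120 N. Pads are 22 mm wide; open, the fingers measure 114 mm over their backs; the gripper's body (76 mm by 85 mm) begins 54 mm behind the grasp point. The pads swing forward as they close: fully open they stand 13 mm farther back than shut.
Start: joints at [-0.995, 0.507, -0.238, 1.5, 0.126, 1.149, -0.155], TCP at [0.284, 0.557, 0.231] pointing down, gripper open.
Joint ranges: [-3.08, 3.08], [-0.24, 2.05], [-1.43, 1.35], [0, 2.5], [-1.52, 4.66], [0.17, 1.96], [-2.89, 2.89]. Speed limits (rad/s): [2.39, 2.39, 3.14, 3.14, 3.14, 3.14, 3.14].

## Interface

Orientations are given as a unit quaternion [x, y, z, w].
In Python, from rig import r gives the robot as it stands.
- The arm moves only by the tool jog_arm, never from a script. Its argument "series" is a list of rows, each a list of 3 entries, a list of its own where there are three numbers: the shift along the tool's x, y, z in cm, then the turn about the tool's z in rad, then the finger opening in cm, from 0 to 8.54. A call has 1 to 8 rows; each row is the pose to reach, as a shift and turn from the pose commanded when the call began, along the tool's axes at that moment; what a row does not reach only later rows make up. A row lasts 1/12 s, in which the tool goes at most 41.7 mm and 7.16 degrees, less where a joint would pass 70% of its speed; a pose out of reach is approached as far as the arm can. A call with a gripper value outside its range is refused whole. The fingers move at their own pace and stop on an object; "newtons" is the grip in N (left out, the last holds). Time passes only in rows, so rows that repeat a pose let the fingers close. It gives the time, the measured TCP pose, the force, the opening and the grip force at its end, in the units of the state.
- r.observe(): the state, without advancing time (a new reading comes with each control period).
- r.grab_frame(name): name is "scene" or "top" or "wrist"; returns a dict with "color" (400x640x3 uint8, red, green, blue), "z_map" (400x640 float32, m along the optical axis (not along the pixel's ray), 0 where there is no reading), "fx", "fy", "cx", "cy" (pixels), "k1" (the pictures are not rectified: a ray, as slopes to the right and down, at radius r is drawn at 1 + k1 r^2 times it, then the intrinsics apply), "extrinsics" (4x4, takes a point from camera to world coordinates). Camera axes: x right, y down, z forward; pixel columns grow to the right and rows downward; lengths in m; the calibration is good to about 2 mm. A picture is of the moment at which its call begins.
- r.close_job(): hands the job in; it is judged then, once.
The state is a dict: "clock": time; "joints": joint angles; "dq": joint speeds; "tau": joint torques, N m; "tcp_pos": TCP position; "tool_rot": TCP orientation; "ft_force": force on the tool from outside, world axes, zero at the start; "moment": the same for the moment, N m; "finger_gap": finger opening in m; "grip_force": force on a finger pad.
Only numpy, scipy, OpenCV 4.12 (cv2) and the standard library are available. Lean on these libraries where they do the work, as an engineer would, in place of code of your own. Each camera call takes 0.05 s, during which the arm holds its last target. There are 200 camera calls.

## Working session

There is one attempt and no reset: what is moved stays moved. The work goes in short steps, Python scripts to look and compute and a tool call to move; the robot and the scene stay as the last step left them, time stands still between calls to the robot, and variables do not carry over. Pictures are saved under pics/ and viewed, at most 10 in all, crops included, and the job is handed in when it is done.

Besides the shell and the picture viewer there is one more tool, called as name([rows], argument=value, ...), one row to a line, values as JSON. jog_arm: Moves the arm, as the interface text tells. Its arguments: {"type":"object","properties":{"series":{"type":"array"},"newtons":{"type":"number"}},"required":["series"]}

```bash
mkdir -p pics; ls
cat > h.py <<'E'
import numpy as np, cv2
from rig import r
from scipy.spatial.transform import Rotation as R
def grab(n,fn=None):
    f=r.grab_frame(n)
    if fn: cv2.imwrite('pics/'+fn,f['color'][:,:,::-1])
    return f
def cloud(f):
    K=np.array([[f['fx'],0,f['cx']],[0,f['fy'],f['cy']],[0,0,1.]])
    v,u=np.mgrid[:400,:640]
    p=cv2.undistortPoints(np.stack([u,v],-1).reshape(-1,1,2).astype(np.float64),K,np.array([f['k1'],0,0,0.])).reshape(400,640,2)
    z=f['z_map'].astype(float)
    P=np.dstack([p*z[...,None],z])
    E=np.array(f['extrinsics'])
    W=P@E[:3,:3].T+E[:3,3]; W[z==0]=np.nan
    return W
E
python3 - <<'E'
from h import *
s=r.observe(); print({k:np.round(v,3).tolist() for k,v in s.items()})
a=grab('top','top0.png');b=grab('scene','scene0.png')
for f in (a,b): print(np.round(f['extrinsics'],3).tolist(),f['fx'],f['k1'])
np.save('top.npy',cloud(a));np.save('scene.npy',cloud(b))
E
```

```text
pics
{'clock': 0.0, 'joints': [-0.994, 0.508, -0.238, 1.501, 0.126, 1.149, -0.155], 'dq': [0.002, 0.0, -0.001, -0.002, 0.001, -0.0, 0.0], 'tau': [-0.0, -62.061, -2.187, -24.966, 0.013, 0.012, 0.0], 'tcp_pos': [0.283, 0.557, 0.23], 'tool_rot': [0.233, 0.972, -0.001, -0.0], 'ft_force': [-0.496, -0.511, 0.013], 'moment': [-0.012, 0.0, 0.037], 'grip_force': 0.0, 'finger_gap': 0.086}
[[0.009, -0.993, 0.115, 0.493], [-1.0, -0.008, 0.008, 0.003], [-0.007, -0.115, -0.993, 1.187], [0.0, 0.0, 0.0, 1.0]] 426.22892598607535 -0.08562009964907108
[[-0.722, 0.527, -0.449, 1.033], [0.692, 0.558, -0.458, 0.399], [0.009, -0.641, -0.767, 0.752], [0.0, 0.0, 0.0, 1.0]] 406.5457876180228 0.01091679443436891
```

View pics/top0.png

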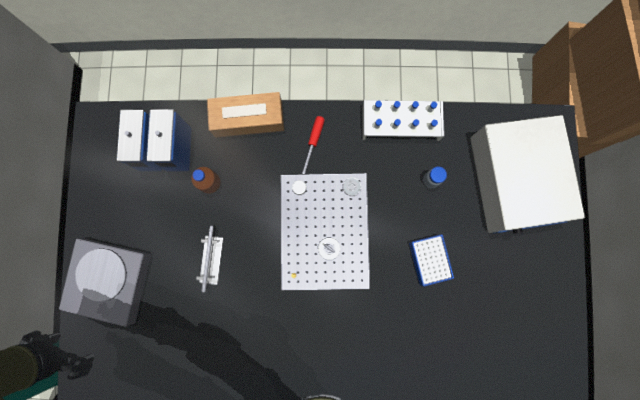

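View pics/scene0.png

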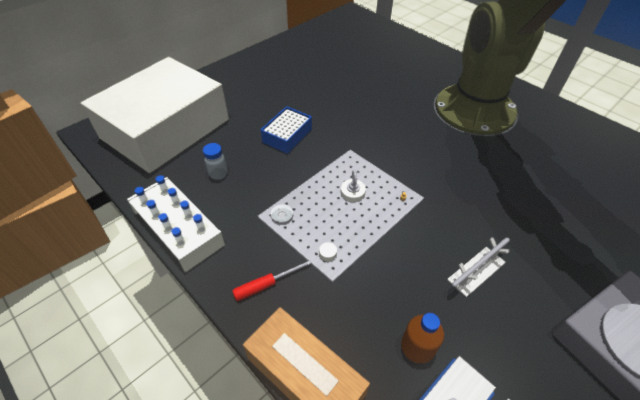

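Top: rod runs from (212,227) to (204,291), and the eye is at (329,248) on the plate. In the scene view the eye is at (353,185) and the rod at (480,263).

Run:
```python
from h import *
T=np.load('top.npy');S=np.load('scene.npy')
def rep(n,m):
    p=m; c=p[:,:2].mean(0); u,s,vt=np.linalg.svd(p[:,:2]-c,full_matrices=False)
    t=(p[:,:2]-c)@vt[0]
    print(n,len(p),'mean',p.mean(0).round(4),'dir',vt[0].round(3),'ang',np.arctan2(vt[0,1],vt[0,0]).round(3),'ext',t.min().round(3),t.max().round(3),'z',np.nanpercentile(p[:,2],[5,50,95]).round(3),'mid',(c+vt[0]*(t.min()+t.max())/2).round(4))
def sel(W,x0,x1,y0,y1,z0,z1):
    return W[(W[...,0]>x0)&(W[...,0]<x1)&(W[...,1]>y0)&(W[...,1]<y1)&(W[...,2]>z0)&(W[...,2]<z1)]
print('eyepix',T[248,329].round(3),S[190,353].round(3),'rodpix',T[260,208].round(3), 'bench',T[330,330].round(3),'plate',T[220,320].round(3))
for n,W in(('T',T),('S',S)):
    e=T[248,329]; q=T[260,208]
    rep(n+' rod',sel(W,q[0]-.12,q[0]+.12,q[1]-.05,q[1]+.05,.046,.07))
    rep(n+' clamp',sel(W,e[0]-.05,e[0]+.05,e[1]-.05,e[1]+.05,.026,.045))
    rep(n+' ring',sel(W,e[0]-.06,e[0]+.06,e[1]-.06,e[1]+.06,.05,.12))
    rep(n+' foot',sel(W,q[0]-.09,q[0]+.09,q[1]-.07,q[1]+.05,.003,.015))
```

```text
eyepix [ 0.519 -0.013  0.082] [ 0.527 -0.007  0.034] rodpix [0.484 0.31  0.046] bench [ 0.297 -0.019 -0.001] plate [0.598 0.011 0.008]
T rod 255 mean [0.4887 0.3128 0.05  ] dir [-0.995  0.096] ang 3.045 ext -0.087 0.088 z [0.046 0.05  0.055] mid [0.4884 0.3128]
T clamp 260 mean [ 0.5204 -0.0131  0.0298] dir [-0.704  0.711] ang 2.351 ext -0.027 0.03 z [0.026 0.029 0.038] mid [ 0.5194 -0.0121]
T ring 31 mean [ 0.5185 -0.0138  0.0766] dir [-0.595 -0.804] ang -2.208 ext -0.017 0.016 z [0.071 0.078 0.083] mid [ 0.5188 -0.0134]
T foot 642 mean [0.4854 0.3054 0.0057] dir [-0.995  0.096] ang 3.046 ext -0.093 0.09 z [0.003 0.005 0.009] mid [0.4865 0.3053]
S rod 508 mean [0.491  0.3107 0.0509] dir [ 0.996 -0.092] ang -0.092 ext -0.092 0.086 z [0.047 0.051 0.056] mid [0.4881 0.3109]
S clamp 348 mean [ 0.5221 -0.0117  0.0313] dir [-0.636  0.772] ang 2.26 ext -0.029 0.029 z [0.027 0.03  0.041] mid [ 0.522  -0.0116]
S ring 64 mean [ 0.52   -0.0139  0.0681] dir [0.558 0.83 ] ang 0.979 ext -0.017 0.017 z [0.052 0.069 0.083] mid [ 0.5201 -0.0137]
S foot 1260 mean [0.4867 0.311  0.0064] dir [ 0.999 -0.042] ang -0.042 ext -0.09 0.089 z [0.003 0.007 0.01 ] mid [0.486 0.311]
```

```bash
cat >> h.py <<'E'
def st():
    s=r.observe(); M=R.from_quat(s['tool_rot']).as_matrix()
    return s,np.array(s['tcp_pos']),M,np.arctan2(M[1,0],M[0,0])
def go(p,yaw):
    s,t,M,y=st(); d=(np.array(p)-t)@M*100; w=(y-yaw+np.pi)%(2*np.pi)-np.pi
    print('clk',s['clock'],'tcp',t.round(4),'yaw',y.round(3),'tilt',M[:,2].round(4),'-> shift cm',d.round(2),'turn',w.round(3))
E
python3 -c "
from h import *
go([.513,.3095,.20],3.045)"
```

```text
clk 0.1 tcp [0.2834 0.5566 0.2305] yaw 2.671 tilt [-7.0e-04 -1.4e-03 -1.0e+00] -> shift cm [-31.67 -11.6    3.07] turn -0.374
```

jog_arm([
  [[-31.7,-11.6,3.1],-0.374,8.5],
  [[-31.7,-11.6,3.1],-0.374,8.5],
  [[-31.7,-11.6,3.1],-0.374,8.5],
  [[-31.7,-11.6,3.1],-0.374,8.5],
  [[-31.7,-11.6,3.1],-0.374,8.5],
  [[-31.7,-11.6,3.1],-0.374,8.5],
  [[-31.7,-11.6,3.1],-0.374,8.5],
  [[-31.7,-11.6,3.1],-0.374,8.5],
], newtons=60)

```text
clock: 0.77
tcp_pos: [0.5105, 0.312, 0.2004]
tool_rot: [0.048, 0.999, -0.0, -0.0]
ft_force: [0.2, -0.3, 0.7]
finger_gap: 0.0849
grip_force: 0.0
```

jog_arm([
  [[0,0,0],0,8.5],
  [[0,0,0],0,8.5],
  [[0,0,0],0,8.5],
])

```text
clock: 1.02
tcp_pos: [0.5091, 0.3141, 0.2004]
tool_rot: [0.049, 0.999, 0.0, -0.001]
ft_force: [-0.3, 0.5, 0.4]
finger_gap: 0.0847
grip_force: 0.0
```

Run:
```python
from h import *
go([.513,.3095,.20],3.045)
f=grab('wrist','w1.png'); W=cloud(f); np.save('w.npy',W)
m=(W[...,2]>.03)&(W[...,2]<.1)
p=W[m]; print(len(p), np.nanpercentile(W[...,2],[1,50,99]))
q=W[(abs(W[...,0]-.49)<.12)&(abs(W[...,1]-.312)<.025)&(W[...,2]>.042)&(W[...,2]<.065)]
for a in np.arange(.39,.60,.015):
    k=q[abs(q[:,0]-a)<.0075]
    if len(k): print(round(a,3),len(k),k[:,1].mean().round(4),np.ptp(k[:,1]).round(3),k[:,2].max().round(4))
```

```text
clk 1.0167 tcp [0.5091 0.3141 0.2004] yaw 3.044 tilt [-1.3e-03  3.0e-04 -1.0e+00] -> shift cm [-0.43 -0.42  0.04] turn -0.001
26760 [-0.0020329   0.00032245  0.28309459]
0.405 218 0.3186 0.01 0.0512
0.42 235 0.3171 0.01 0.0514
0.435 646 0.3161 0.042 0.0569
0.45 223 0.3148 0.011 0.0514
0.465 211 0.3134 0.011 0.0512
0.48 211 0.3118 0.011 0.0512
0.495 190 0.3105 0.01 0.0507
0.51 177 0.3091 0.01 0.0508
0.525 339 0.3056 0.04 0.0566
0.54 345 0.3086 0.041 0.0567
0.555 155 0.3047 0.01 0.0508
0.57 116 0.3036 0.01 0.0508
```

View pics/w1.png

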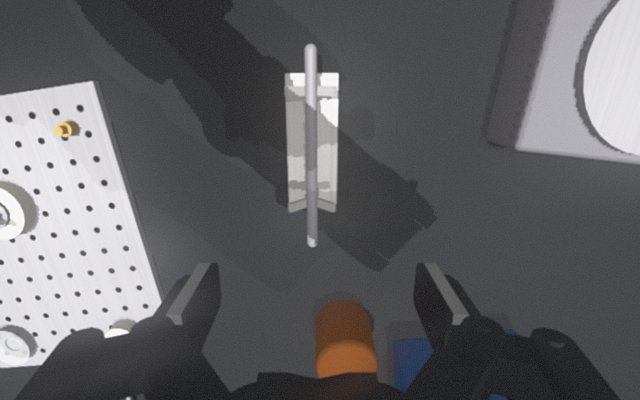

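The wrist view shows the rod at column 311 (rows 45–245), with the notches near rows 90 and 205. Depth agrees: rod top is at 0.051 m and the notches at x≈0.435 and 0.533. I'll descend at x=0.511.

```bash
python3 -c "
from h import *
go([.511,.3089,.027],3.05)"
```

```text
clk 1.0667 tcp [0.5085 0.3151 0.2007] yaw 3.046 tilt [-1.e-03  7.e-04 -1.e+00] -> shift cm [-0.32 -0.6  17.37] turn -0.004
```

jog_arm([
  [[-0.3,-0.55,4],0,8.5],
  [[-0.3,-0.55,8],0,8.5],
  [[-0.3,-0.55,9],0,8.5],
  [[-0.3,-0.55,9],0,8.5],
  [[-0.3,-0.55,9],0,8.5],
  [[-0.3,-0.55,9],0,8.5],
])

```text
clock: 1.57
tcp_pos: [0.5126, 0.3099, 0.1129]
tool_rot: [0.048, 0.999, 0.001, 0.001]
ft_force: [0.0, 0.5, 1.0]
finger_gap: 0.085
grip_force: 0.0
```

```bash
python3 -c "
from h import *
go([.511,.3089,.027],3.05)"
```

```text
clk 1.5667 tcp [0.5126 0.3099 0.1129] yaw 3.046 tilt [ 0.0024  0.002  -1.    ] -> shift cm [ 0.17 -0.14  8.59] turn -0.004
```

jog_arm([
  [[0.1,-0.1,3],0,8.5],
  [[0.1,-0.1,6],0,8.5],
  [[0.1,-0.1,8.5],0,8.5],
  [[0.1,-0.1,8.5],0,8.5],
  [[0.1,-0.1,8.5],0,8.5],
  [[0.1,-0.1,8.5],0,8.5],
])

```text
clock: 2.07
tcp_pos: [0.5122, 0.3085, 0.0282]
tool_rot: [0.048, 0.999, 0.001, 0.001]
ft_force: [0.0, -0.9, 1.1]
finger_gap: 0.085
grip_force: 0.0
```

jog_arm([
  [[0,0,0],0,0],
  [[0,0,0],0,0],
  [[0,0,0],0,0],
  [[0,0,0],0,0],
  [[0,0,0],0,0],
  [[0,0,0],0,0],
  [[0,0,0],0,0],
  [[0,0,0],0,0],
])

```text
clock: 2.73
tcp_pos: [0.5112, 0.3088, 0.0263]
tool_rot: [0.048, 0.999, 0.001, 0.0]
ft_force: [-0.9, 3.7, 3.0]
finger_gap: 0.0078
grip_force: 58.5
```

```bash
python3 -c "
from h import *
go([.511,.3089,.027],3.05);print(st()[0])"
```

```text
clk 2.7333 tcp [0.5112 0.3088 0.0263] yaw 3.046 tilt [ 0.0011  0.0022 -1.    ] -> shift cm [ 0.02  0.01 -0.07] turn -0.004
{'clock': 2.7333, 'joints': array([-0.43426365,  0.69441454, -0.24028417,  1.80798355,  0.24702723,
        0.66618337,  0.65902171]), 'dq': array([ 1.01282058e-03,  8.51744090e-04,  2.10566715e-03, -3.61923607e-04,
        4.30424393e-05,  2.04097450e-03, -6.08631472e-04]), 'tau': array([ 2.06029661e+00, -6.37116981e+01, -6.91271257e-01, -1.46032602e+01,
        5.78837246e-01,  1.04351241e+00,  6.48495057e-03]), 'tcp_pos': array([0.51121228, 0.308806  , 0.02625016]), 'tool_rot': array([4.79955424e-02, 9.98846766e-01, 1.14980904e-03, 4.94421598e-04]), 'ft_force': array([-0.90915837,  3.70822517,  2.98701375]), 'moment': array([ 0.85944478, -0.02251876,  0.04611816]), 'grip_force': 58.46780240535736, 'finger_gap': 0.007787107428698211}
```

jog_arm([
  [[0,0,-2],0,0],
  [[0,0,-5],0,0],
  [[0,0,-9],0,0],
  [[0,0,-13],0,0],
  [[0,0,-13],0,0],
  [[0,0,-13],0,0],
  [[0,0,-13],0,0],
  [[0,0,-13],0,0],
])

```text
clock: 3.4
tcp_pos: [0.5101, 0.3063, 0.1542]
tool_rot: [0.048, 0.999, -0.001, -0.001]
ft_force: [0.0, -0.5, -1.0]
finger_gap: 0.008
grip_force: 58.5
```

```bash
python3 -c "
from h import *
go([.655,-.112,.156],2.527);print(st()[0]['moment'])"
```

```text
clk 3.4 tcp [0.5101 0.3063 0.1542] yaw 3.045 tilt [-0.0026 -0.0021 -1.    ] -> shift cm [-18.47 -40.23  -0.13] turn 0.518
[-0.03497154 -0.03513511  0.03142517]
```

jog_arm([
  [[-1.2,-2.6,0],0.05,0],
  [[-2.8,-6,0],0.1,0],
  [[-4.4,-9.6,0],0.16,0],
  [[-6,-13,0],0.22,0],
  [[-7.6,-16.5,0],0.28,0],
  [[-9.2,-20,0],0.34,0],
  [[-10.8,-23.5,0],0.4,0],
  [[-12.4,-27,0],0.46,0],
])

```text
clock: 4.07
tcp_pos: [0.6076, 0.0245, 0.1539]
tool_rot: [0.276, 0.961, -0.001, -0.002]
ft_force: [0.4, -0.4, -1.5]
finger_gap: 0.0078
grip_force: 58.6
```

```bash
python3 -c "
from h import *
go([.655,-.112,.156],2.527)"
```

```text
clk 4.0667 tcp [0.6076 0.0245 0.1539] yaw 2.582 tilt [-3.4e-03 -5.0e-04 -1.0e+00] -> shift cm [-11.26  -9.05  -0.21] turn 0.055
```

jog_arm([
  [[-2.6,-2.1,0],0.03,0],
  [[-5.2,-4.2,0],0.055,0],
  [[-8,-6.4,0],0.055,0],
  [[-10,-8,0],0.055,0],
  [[-10.8,-8.6,0],0.055,0],
  [[-10.8,-8.6,0],0.055,0],
  [[-10.8,-8.6,0],0.055,0],
  [[-10.8,-8.6,0],0.055,0],
])

```text
clock: 4.73
tcp_pos: [0.6538, -0.1009, 0.1549]
tool_rot: [0.3, 0.954, 0.001, -0.001]
ft_force: [-0.4, 0.8, -1.2]
finger_gap: 0.0079
grip_force: 58.6
```

Run:
```python
from h import *
go([.655,-.112,.156],2.527)
for n in('wrist','top','scene'):
    f=grab(n,n+'2.png'); W=cloud(f); np.save(n+'2.npy',W)
    d=np.hypot(W[...,0]-.52,W[...,1]+.0135)
    p=W[(d<.03)&(W[...,2]>.05)&(W[...,2]<.095)]
    if len(p)<5: print(n,len(p)); continue
    c=p[:,:2].mean(0);vt=np.linalg.svd(p[:,:2]-c)[2] if len(p)<3000 else np.linalg.svd(p[:,:2]-c,full_matrices=False)[2]
    t=(p[:,:2]-c)@vt[0]
    print(n,len(p),c.round(4),'angle',np.arctan2(vt[0,1],vt[0,0]).round(3),np.ptp(t).round(4),'mid',(c+vt[0]*(t.max()+t.min())/2).round(4),'zmax',np.percentile(p[:,2],[50,98]).round(4))
    # rod
    q=W[(W[...,2]>.145)&(W[...,2]<.19)&(d<.16)]
    if len(q): print(' rodlike',len(q),q.mean(0).round(3))
```

```text
clk 4.7333 tcp [ 0.6538 -0.1009  0.1549] yaw 2.532 tilt [-0.0019  0.0019 -1.    ] -> shift cm [-0.73 -0.84 -0.11] turn 0.005
wrist 0
top 32 [ 0.5185 -0.0137] angle -2.207 0.0335 mid [ 0.5187 -0.0134] zmax [0.0774 0.0821]
 rodlike 138 [ 0.594 -0.056  0.177]
scene 63 [ 0.5203 -0.0135] angle 0.971 0.033 mid [ 0.5199 -0.0141] zmax [0.0704 0.0832]
 rodlike 270 [ 0.612 -0.066  0.177]
```

View pics/wrist2.png

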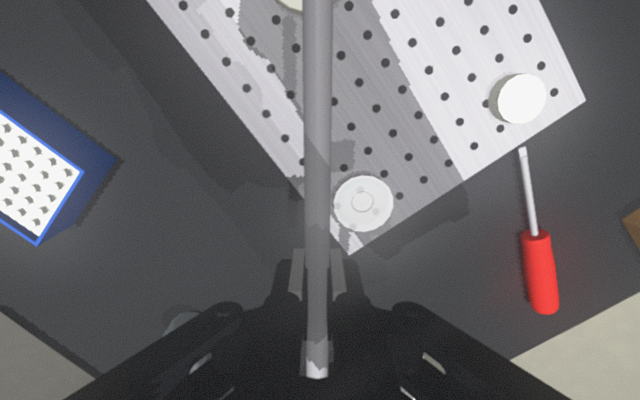

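The wrist view shows the rod held in the pads, running up the image at column ~317, with the hub out of view above. I'll check rod level and tip position from depth.

Run:
```python
from h import *
s,t,M,y=st(); u=np.array([np.cos(y),np.sin(y)])
for n in('wrist2','top2','scene2'):
    W=np.load(n+'.npy'); P=W-t; a=P[...,:2]@u; b=P[...,0]*-u[1]+P[...,1]*u[0]
    m=(abs(b)<.012)&(W[...,2]>.14)&(W[...,2]<.22)&(a>.02)&(a<.14)
    A,B,Z=a[m],b[m],W[...,2][m]
    print(n,m.sum(),'a',A.min().round(3),A.max().round(4),'b fit',np.polyfit(A,B,1).round(4),'z fit',np.polyfit(A,Z,1).round(4))
```

```text
wrist2 7025 a 0.02 0.1077 b fit [-0.0026 -0.0001] z fit [0.0009 0.177 ]
top2 138 a 0.033 0.115 b fit [ 0.0087 -0.0036] z fit [0.0044 0.1769]
scene2 216 a 0.02 0.1148 b fit [-0.0012 -0.0029] z fit [0.0033 0.1779]
```

```bash
python3 -c "
from h import *
go([.6367,-.0987,.045],2.53)"
```

```text
clk 4.8833 tcp [ 0.6543 -0.1013  0.1558] yaw 2.533 tilt [-4.e-04  8.e-04 -1.e+00] -> shift cm [ 1.58 -0.8  11.08] turn 0.003
```

jog_arm([
  [[1.0,-0.8,2],0,0],
  [[1.6,-0.8,4.5],0,0],
  [[1.6,-0.8,7.5],0,0],
  [[1.6,-0.8,9.5],0,0],
  [[1.6,-0.8,11],0,0],
  [[1.6,-0.8,11],0,0],
  [[1.6,-0.8,11],0,0],
  [[1.6,-0.8,11],0,0],
])

```text
clock: 5.55
tcp_pos: [0.6376, -0.1004, 0.047]
tool_rot: [0.301, 0.954, 0.0, 0.001]
ft_force: [-0.7, -0.1, -0.1]
finger_gap: 0.0079
grip_force: 58.6
```

Run:
```python
from h import *
s,t,M,y=st()
go([.6367,-.0987,.045],2.53); print(s['ft_force'],s['moment'])
y=st()[3];u=np.array([np.cos(y),np.sin(y)])
for n in('top','scene','wrist'):
    f=grab(n,n+'3.png');W=cloud(f); P=W-t; a=P[...,:2]@u; b=P[...,0]*-u[1]+P[...,1]*u[0]
    m=(abs(b)<.012)&(W[...,2]>.05)&(W[...,2]<.09)&(a>.03)&(a<.118)
    if m.sum()>20: print(n,m.sum(),'b fit',np.polyfit(a[m],b[m],1).round(4),'z',np.polyfit(a[m],W[...,2][m],1).round(4),'amax',a[m].max().round(4))
    m=(abs(b)<.025)&(W[...,2]>.05)&(W[...,2]<.095)&(a>.12)&(a<.175)
    if m.sum()>5: print('  ring',m.sum(),'a,b',a[m].mean().round(4),b[m].mean().round(4),'b ext',b[m].min().round(4),b[m].max().round(4),'slope',np.polyfit(b[m],a[m],1).round(3),'z',W[...,2][m].max().round(4))
f=cv2.imread('pics/scene3.png'); cv2.imwrite('pics/s3c.png',cv2.resize(f[120:260,240:440],None,fx=4,fy=4,interpolation=cv2.INTER_CUBIC))
```

```text
clk 5.55 tcp [ 0.6376 -0.1004  0.047 ] yaw 2.531 tilt [ 1.6e-03 -1.0e-04 -1.0e+00] -> shift cm [0.17 0.09 0.2 ] turn 0.001
[-0.71129767 -0.11116309 -0.06974989] [ 0.01090194 -0.02458309 -0.03314204]
top 108 b fit [ 0.0079 -0.0036] z [-0.0123  0.0696] amax 0.1148
  ring 32 a,b 0.1472 -0.0027 b ext -0.0197 0.0137 slope [0.019 0.147] z 0.0829
scene 156 b fit [ 0.0022 -0.0027] z [-0.0077  0.0705] amax 0.1132
  ring 63 a,b 0.1459 -0.0039 b ext -0.0188 0.013 slope [-0.022  0.146] z 0.0846
wrist 6365 b fit [-0.0026  0.0002] z [-0.0049  0.0696] amax 0.1068
```

View pics/s3c.png

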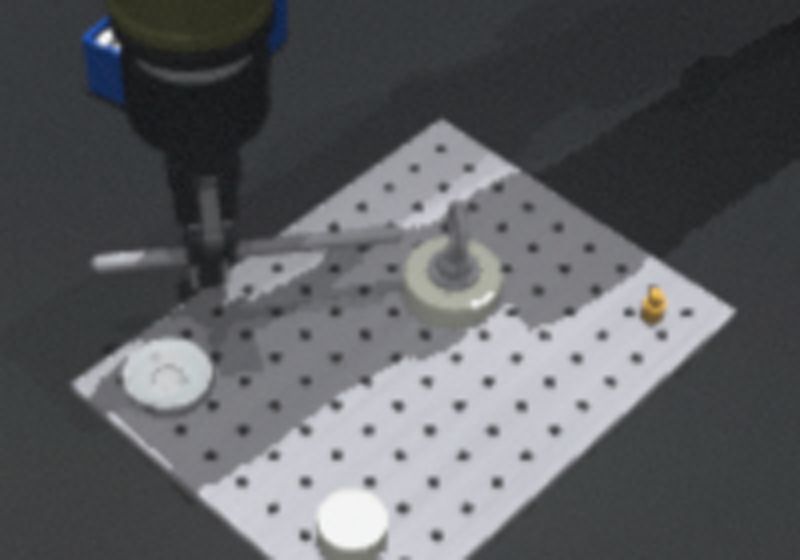

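Crop: the rod tip (~(400,238)) points straight at the loop (~(458,225)). Depth agrees in lateral offset (<1 mm), skew and height, so I'll insert.

jog_arm([
  [[1,0.05,0.15],0,0],
  [[2,0.05,0.15],0,0],
  [[3,0.05,0.15],0,0],
  [[4,0.05,0.15],0,0],
  [[4.3,0.05,0.15],0,0],
  [[4.3,0.05,0.15],0,0],
  [[4.3,0.05,0.15],0,0],
])

```text
clock: 6.28
tcp_pos: [0.6026, -0.0761, 0.045]
tool_rot: [0.301, 0.954, 0.0, 0.001]
ft_force: [0.5, 0.4, -1.5]
finger_gap: 0.0079
grip_force: 58.6
```

jog_arm([
  [[1,0,0],0,0],
  [[2,0,0],0,0],
  [[3,0,0],0,0],
  [[3.7,0,0],0,0],
  [[3.7,0,0],0,0],
  [[3.7,0,0],0,0],
  [[3.7,0,0],0,0],
])

```text
clock: 6.87
tcp_pos: [0.572, -0.0547, 0.0445]
tool_rot: [0.301, 0.954, -0.0, 0.0]
ft_force: [0.8, 0.4, -1.3]
finger_gap: 0.0076
grip_force: 58.6
```

Run:
```python
from h import *
s,t,M,y=st()
go([.6367,-.0987,.045],2.53); print(s['ft_force'],s['moment'],s['joints'].round(2))
u=np.array([np.cos(y),np.sin(y)])
for n in('top','scene'):
    f=grab(n,n+'4.png');W=cloud(f); P=W-t; a=P[...,:2]@u; b=P[...,0]*-u[1]+P[...,1]*u[0]
    for lo,hi in((.02,.045),(.055,.078),(.085,.12)):
        m=(abs(b)<.025)&(W[...,2]>.05)&(W[...,2]<.095)&(a>lo)&(a<hi)
        if m.sum()>3: print(n,lo,m.sum(),'a,b',a[m].mean().round(4),b[m].mean().round(4),'b ext',b[m].min().round(4),b[m].max().round(4),'z',W[...,2][m].max().round(4),a[m].max().round(4))
f=cv2.imread('pics/scene4.png'); cv2.imwrite('pics/s4c.png',cv2.resize(f[130:230,280:420],None,fx=5,fy=5,interpolation=cv2.INTER_CUBIC))
```

```text
clk 6.8667 tcp [ 0.572  -0.0547  0.0445] yaw 2.53 tilt [ 7.e-04 -3.e-04 -1.e+00] -> shift cm [-7.82  0.12 -0.05] turn -0.0
[ 0.80050642  0.38315786 -1.30480511] [ 0.03427619 -0.01879236  0.01863809] [ 0.13  0.64 -0.11  1.86  0.11  0.65  0.9 ]
top 0.055 31 a,b 0.0695 -0.0072 b ext -0.0199 0.0019 z 0.082 0.078
top 0.085 43 a,b 0.0995 -0.0028 b ext -0.0075 0.0022 z 0.0706 0.114
scene 0.02 37 a,b 0.0359 -0.0027 b ext -0.0074 0.0046 z 0.0723 0.045
scene 0.055 83 a,b 0.0657 -0.0048 b ext -0.0196 0.013 z 0.0845 0.0777
scene 0.085 48 a,b 0.0985 -0.0022 b ext -0.0067 0.003 z 0.0716 0.1123
```

View pics/s4c.png

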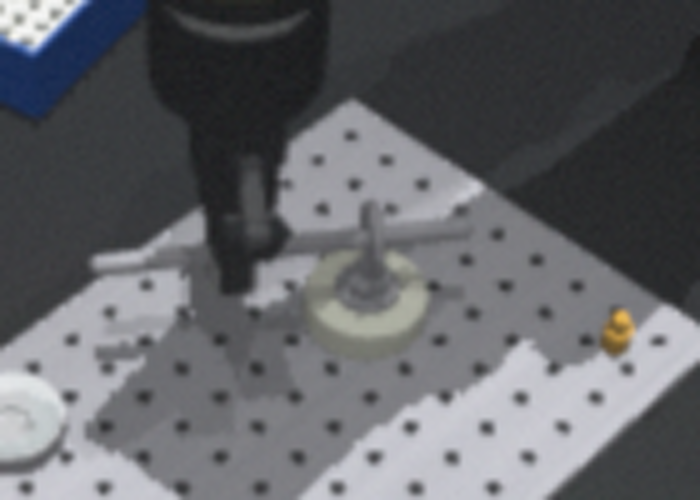

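Rod passes through the loop: it is visible on both sides at ~(470,228) and (120,262). Next I'll swing clockwise through the free play.

jog_arm([
  [[0.03,-0.66,0],0.1,0],
  [[0.13,-1.31,0],0.2,0],
  [[0.29,-1.95,0],0.3,0],
  [[0.52,-2.57,0],0.4,0],
  [[0.81,-3.16,0],0.5,0],
  [[1.15,-3.73,0],0.6,0],
  [[1.55,-4.25,0],0.7,0],
  [[1.55,-4.25,0],0.7,0],
])

```text
clock: 7.63
tcp_pos: [0.5335, -0.0812, 0.0442]
tool_rot: [0.612, 0.791, -0.001, -0.0]
ft_force: [-1.1, 0.4, -2.6]
finger_gap: 0.0078
grip_force: 58.6
```

```bash
cat >> h.py <<'E'
H=np.array([.5184,-.0162])
def hubrep(rad=.066):
    s,t,M,y=st(); F=np.array(s['ft_force']);d=t[:2]-H; u=np.array([np.cos(y),np.sin(y)])
    b=np.array([-u[1],u[0]])
    print('clk',s['clock'],'yaw',y.round(3),'hub in tool (x,y) mm',(-(d@u)*1e3).round(1),((d@b)*1e3).round(1),'z',t[2].round(4),'F along u,b',(F[:2]@u).round(2),(F[:2]@b).round(2),'Fz',F[2].round(2),'M',np.round(s['moment'],3),'tau_hub',(s['moment'][2]+d[0]*F[1]-d[1]*F[0]).round(3))
E
python3 -c "
from h import *
for i in range(1): hubrep()"
```

```text
clk 7.6333 yaw 1.824 hub in tool (x,y) mm 66.7 1.7 z 0.0442 F along u,b 0.64 0.98 Fz -2.61 M [-0.068  0.061  0.001] tau_hub -0.066
```

jog_arm([
  [[0.01,-0.33,0],0.05,0],
  [[0.03,-0.66,0],0.1,0],
  [[0.08,-0.99,0],0.15,0],
  [[0.13,-1.32,0],0.2,0],
  [[0.13,-1.32,0],0.2,0],
  [[0.13,-1.32,0],0.2,0],
])

```text
clock: 8.13
tcp_pos: [0.5219, -0.0825, 0.0443]
tool_rot: [0.685, 0.729, 0.0, 0.0]
ft_force: [0.0, -0.5, 0.0]
finger_gap: 0.0078
grip_force: 58.6
```

```bash
python3 -c "
from h import *
hubrep()"
```

```text
clk 8.1333 yaw 1.634 hub in tool (x,y) mm 66.4 0.7 z 0.0443 F along u,b -0.52 0.03 Fz 0.01 M [ 0.013 -0.033 -0.023] tau_hub -0.025
```

jog_arm([
  [[0.0,-0.2,0],0.03,0],
  [[0.01,-0.4,0],0.06,0],
  [[0.03,-0.6,0],0.09,0],
  [[0.05,-0.79,0],0.12,0],
  [[0.05,-0.79,0],0.12,0],
  [[0.05,-0.79,0],0.12,0],
])

```text
clock: 8.63
tcp_pos: [0.5139, -0.0827, 0.0445]
tool_rot: [0.728, 0.685, 0.0, 0.0]
ft_force: [1.6, -1.8, -1.3]
finger_gap: 0.0081
grip_force: 58.7
```

```bash
python3 -c "
from h import *
hubrep()"
```

```text
clk 8.6333 yaw 1.51 hub in tool (x,y) mm 66.7 0.4 z 0.0445 F along u,b -1.67 -1.72 Fz -1.26 M [-0.257 -0.309 -0.116] tau_hub -0.0
```

jog_arm([
  [[0.0,-0.2,0],0.03,0],
  [[0.01,-0.4,0],0.06,0],
  [[0.03,-0.6,0],0.09,0],
  [[0.05,-0.79,0],0.12,0],
  [[0.08,-0.99,0],0.15,0],
  [[0.08,-0.99,0],0.15,0],
])

```text
clock: 9.13
tcp_pos: [0.5034, -0.0811, 0.0443]
tool_rot: [0.779, 0.628, -0.0, 0.0]
ft_force: [2.3, -1.6, -1.2]
finger_gap: 0.0081
grip_force: 58.8
```

```bash
cat >> h.py <<'E'
def avg(n=5,L=.165):
    A=[]
    for i in range(n):
        s,t,M,y=st(); d=t[:2]-H; F=np.array(s['ft_force']);m=np.array(s['moment'])
        u=np.array([np.cos(y),np.sin(y)]);b=np.array([-u[1],u[0]]); Fm=np.array([-m[1],m[0]])/L
        A.append([y,-(d@u)*1e3,(d@b)*1e3,t[2]*1e3,F[:2]@u,F[:2]@b,Fm@u,Fm@b,F[2],m[2],m[2]+d[0]*F[1]-d[1]*F[0],m[2]+d[0]*Fm[1]-d[1]*Fm[0]])
        r.grab_frame('wrist')
    A=np.array(A);k=['yaw','hx','hy','z','Fu','Fb','Fmu','Fmb','Fz','Mz','tauF','tauM']
    print('clk',s['clock'],dict(zip(k,A.mean(0).round(3).tolist())),'sd tau',A[:,-2:].std(0).round(3))
E
python3 -c "
from h import *
avg()"
```

```text
clk 9.3333 {'yaw': 1.359, 'hx': 66.62, 'hy': 0.818, 'z': 44.337, 'Fu': -1.13, 'Fb': -2.521, 'Fmu': -1.343, 'Fmb': -3.096, 'Fz': -1.405, 'Mz': -0.128, 'tauF': 0.04, 'tauM': 0.079} sd tau [0.038 0.019]
```

jog_arm([
  [[0.0,-0.16,0],0.03,0],
  [[0.01,-0.36,0],0.06,0],
  [[0.03,-0.55,0],0.09,0],
  [[0.05,-0.75,0],0.12,0],
  [[0.08,-0.95,0],0.15,0],
  [[0.11,-1.15,0],0.18,0],
  [[0.11,-1.15,0],0.18,0],
])

```text
clock: 9.97
tcp_pos: [0.4922, -0.0775, 0.0443]
tool_rot: [0.832, 0.555, -0.0, -0.0]
ft_force: [1.7, -2.0, -2.0]
finger_gap: 0.008
grip_force: 58.7
```

```bash
python3 -c "
from h import *
avg()"
```

```text
clk 10.1667 {'yaw': 1.179, 'hx': 66.611, 'hy': 0.585, 'z': 44.284, 'Fu': -0.714, 'Fb': -1.669, 'Fmu': -1.3, 'Fmb': -2.065, 'Fz': -2.003, 'Mz': -0.065, 'tauF': 0.047, 'tauM': 0.073} sd tau [0.046 0.017]
```

jog_arm([
  [[0.0,-0.2,0],0.03,0],
  [[0.01,-0.4,0],0.06,0],
  [[0.03,-0.6,0],0.09,0],
  [[0.03,-0.6,0],0.09,0],
])

```text
clock: 10.55
tcp_pos: [0.4869, -0.0749, 0.0443]
tool_rot: [0.856, 0.517, -0.0, -0.0]
ft_force: [1.6, -1.4, -2.2]
finger_gap: 0.0079
grip_force: 58.7
```

```bash
python3 -c "
from h import *
avg(4)"
```

```text
clk 10.7 {'yaw': 1.089, 'hx': 66.625, 'hy': 0.561, 'z': 44.287, 'Fu': -0.457, 'Fb': -1.404, 'Fmu': -0.99, 'Fmb': -1.873, 'Fz': -2.187, 'Mz': -0.061, 'tauF': 0.033, 'tauM': 0.065} sd tau [0.056 0.04 ]
```

jog_arm([
  [[0.0,-0.13,0],0.02,0],
  [[0.01,-0.26,0],0.04,0],
  [[0.01,-0.26,0],0.04,0],
])

```text
clock: 11.0
tcp_pos: [0.4846, -0.0737, 0.0443]
tool_rot: [0.866, 0.5, -0.0, -0.0]
ft_force: [1.9, -1.2, -2.4]
finger_gap: 0.0079
grip_force: 58.7
```

```bash
python3 -c "
from h import *
avg(3)"
```

```text
clk 11.1 {'yaw': 1.049, 'hx': 66.624, 'hy': 0.497, 'z': 44.278, 'Fu': -0.299, 'Fb': -1.595, 'Fmu': -0.959, 'Fmb': -1.602, 'Fz': -2.206, 'Mz': -0.055, 'tauF': 0.052, 'tauM': 0.053} sd tau [0.048 0.026]
```

jog_arm([
  [[0.0,-0.1,0],0.015,0],
  [[0.0,-0.2,0],0.03,0],
  [[0.0,-0.2,0],0.03,0],
])

```text
clock: 11.4
tcp_pos: [0.483, -0.0727, 0.0443]
tool_rot: [0.873, 0.487, -0.0, -0.0]
ft_force: [0.4, -1.3, -2.2]
finger_gap: 0.0085
grip_force: 58.7
```

```bash
python3 -c "
from h import *
avg(3)"
```

```text
clk 11.5 {'yaw': 1.019, 'hx': 66.642, 'hy': 0.436, 'z': 44.283, 'Fu': -0.345, 'Fb': -1.588, 'Fmu': -0.999, 'Fmb': -1.6, 'Fz': -1.892, 'Mz': -0.06, 'tauF': 0.046, 'tauM': 0.047} sd tau [0.025 0.021]
```

jog_arm([
  [[0.0,-0.1,0],0.015,0],
  [[0.0,-0.2,0],0.03,0],
  [[0.0,-0.2,0],0.03,0],
])

```text
clock: 11.8
tcp_pos: [0.4814, -0.0716, 0.0443]
tool_rot: [0.88, 0.474, -0.0, -0.0]
ft_force: [1.1, -0.8, -2.2]
finger_gap: 0.0078
grip_force: 58.7
```

```bash
python3 -c "
from h import *
avg(3)"
```

```text
clk 11.9 {'yaw': 0.989, 'hx': 66.643, 'hy': 0.418, 'z': 44.291, 'Fu': -0.02, 'Fb': -1.318, 'Fmu': -0.79, 'Fmb': -1.315, 'Fz': -2.282, 'Mz': 0.012, 'tauF': 0.1, 'tauM': 0.1} sd tau [0.035 0.016]
```

jog_arm([
  [[0.0,-0.1,0],0.015,0],
  [[0.0,-0.1,0],0.015,0],
])

```text
clock: 12.12
tcp_pos: [0.4806, -0.0711, 0.0443]
tool_rot: [0.884, 0.468, -0.0, -0.0]
ft_force: [0.9, 0.2, -1.8]
finger_gap: 0.0081
grip_force: 58.7
```

```bash
python3 -c "
from h import *
avg(5)"
```

```text
clk 12.3167 {'yaw': 0.974, 'hx': 66.67, 'hy': 0.394, 'z': 44.29, 'Fu': 0.249, 'Fb': -0.881, 'Fmu': -0.573, 'Fmb': -1.425, 'Fz': -2.548, 'Mz': -0.006, 'tauF': 0.053, 'tauM': 0.089} sd tau [0.022 0.039]
```

Not a clear rise yet; continue.

jog_arm([
  [[0.0,-0.13,0],0.02,0],
  [[0.0,-0.13,0],0.02,0],
])

```text
clock: 12.53
tcp_pos: [0.4794, -0.0703, 0.0443]
tool_rot: [0.889, 0.459, -0.0, -0.0]
ft_force: [0.4, -0.5, -1.9]
finger_gap: 0.0082
grip_force: 58.7
```

```bash
python3 -c "
from h import *
avg(5)"
```

```text
clk 12.7333 {'yaw': 0.954, 'hx': 66.673, 'hy': 0.387, 'z': 44.296, 'Fu': 0.115, 'Fb': -1.305, 'Fmu': -0.534, 'Fmb': -1.301, 'Fz': -2.516, 'Mz': -0.028, 'tauF': 0.059, 'tauM': 0.059} sd tau [0.067 0.04 ]
```

jog_arm([
  [[0.0,-0.1,0],0.015,0],
  [[0.0,-0.2,0],0.03,0],
  [[0.0,-0.2,0],0.03,0],
])

```text
clock: 13.03
tcp_pos: [0.4778, -0.0691, 0.0443]
tool_rot: [0.895, 0.445, -0.0, -0.0]
ft_force: [2.1, -0.2, -2.5]
finger_gap: 0.0078
grip_force: 58.7
```

```bash
python3 -c "
from h import *
avg(5)"
```

```text
clk 13.2333 {'yaw': 0.924, 'hx': 66.71, 'hy': 0.378, 'z': 44.298, 'Fu': 0.638, 'Fb': -1.388, 'Fmu': -0.287, 'Fmb': -1.223, 'Fz': -2.323, 'Mz': -0.008, 'tauF': 0.084, 'tauM': 0.074} sd tau [0.03  0.024]
```

jog_arm([
  [[0.0,-0.1,0],0.015,0],
  [[0.0,-0.2,0],0.03,0],
  [[0.0,-0.2,0],0.03,0],
])

```text
clock: 13.53
tcp_pos: [0.4763, -0.0679, 0.0443]
tool_rot: [0.902, 0.432, -0.0, -0.0]
ft_force: [1.2, 0.4, -3.2]
finger_gap: 0.0081
grip_force: 58.7
```

```bash
python3 -c "
from h import *
avg(5)"
```

```text
clk 13.7333 {'yaw': 0.894, 'hx': 66.748, 'hy': 0.355, 'z': 44.304, 'Fu': 0.624, 'Fb': -0.966, 'Fmu': 0.103, 'Fmb': -0.985, 'Fz': -2.882, 'Mz': -0.029, 'tauF': 0.035, 'tauM': 0.036} sd tau [0.026 0.028]
```

jog_arm([
  [[0.0,-0.1,0.03],0.015,0],
  [[0.0,-0.2,0.05],0.03,0],
  [[0.0,-0.2,0.05],0.03,0],
])

```text
clock: 14.03
tcp_pos: [0.4747, -0.0667, 0.0438]
tool_rot: [0.908, 0.418, 0.0, -0.0]
ft_force: [1.5, 0.2, -1.3]
finger_gap: 0.008
grip_force: 58.8
```

```bash
python3 -c "
from h import *
avg(5)"
```

```text
clk 14.2333 {'yaw': 0.864, 'hx': 66.786, 'hy': 0.326, 'z': 43.825, 'Fu': 0.943, 'Fb': -0.583, 'Fmu': 0.442, 'Fmb': -0.8, 'Fz': -1.706, 'Mz': -0.01, 'tauF': 0.029, 'tauM': 0.044} sd tau [0.024 0.021]
```

jog_arm([
  [[0.0,-0.1,0],0.015,0],
  [[0.0,-0.2,0],0.03,0],
  [[0.0,-0.2,0],0.03,0],
])

```text
clock: 14.53
tcp_pos: [0.4732, -0.0654, 0.0438]
tool_rot: [0.914, 0.405, -0.0, -0.0]
ft_force: [1.7, 0.1, -2.3]
finger_gap: 0.0079
grip_force: 58.8
```

```bash
python3 -c "
from h import *
avg(5)"
```

```text
clk 14.7333 {'yaw': 0.834, 'hx': 66.828, 'hy': 0.356, 'z': 43.804, 'Fu': 1.206, 'Fb': -0.882, 'Fmu': 0.673, 'Fmb': -0.961, 'Fz': -2.308, 'Mz': -0.001, 'tauF': 0.057, 'tauM': 0.063} sd tau [0.033 0.014]
```

jog_arm([
  [[0.0,-0.1,0],0.015,0],
  [[0.0,-0.2,0],0.03,0],
  [[0.0,-0.2,0],0.03,0],
])

```text
clock: 15.03
tcp_pos: [0.4717, -0.064, 0.0438]
tool_rot: [0.92, 0.391, 0.0, -0.0]
ft_force: [1.5, 1.1, -2.3]
finger_gap: 0.0079
grip_force: 58.8
```

```bash
python3 -c "
from h import *
avg(5)"
```

```text
clk 15.2333 {'yaw': 0.804, 'hx': 66.851, 'hy': 0.333, 'z': 43.804, 'Fu': 1.187, 'Fb': -0.351, 'Fmu': 1.048, 'Fmb': -0.807, 'Fz': -2.337, 'Mz': -0.005, 'tauF': 0.018, 'tauM': 0.049} sd tau [0.031 0.026]
```

jog_arm([
  [[0.01,-0.1,0],0.015,0],
  [[0.01,-0.2,0],0.03,0],
  [[0.01,-0.2,0],0.03,0],
])

```text
clock: 15.53
tcp_pos: [0.4703, -0.0626, 0.0438]
tool_rot: [0.926, 0.377, -0.0, -0.0]
ft_force: [1.1, 0.1, -2.5]
finger_gap: 0.0083
grip_force: 58.8
```

```bash
python3 -c "
from h import *
avg(5)"
```

```text
clk 15.7333 {'yaw': 0.774, 'hx': 66.862, 'hy': 0.338, 'z': 43.797, 'Fu': 1.123, 'Fb': -0.871, 'Fmu': 0.99, 'Fmb': -0.747, 'Fz': -1.923, 'Mz': -0.012, 'tauF': 0.046, 'tauM': 0.037} sd tau [0.04  0.043]
```

jog_arm([
  [[0.01,-0.1,0],0.015,0],
  [[0.01,-0.2,0],0.03,0],
  [[0.01,-0.2,0],0.03,0],
])

```text
clock: 16.03
tcp_pos: [0.4689, -0.0611, 0.0438]
tool_rot: [0.932, 0.363, -0.0, -0.0]
ft_force: [1.1, 0.3, -2.2]
finger_gap: 0.0075
grip_force: 58.8
```

```bash
python3 -c "
from h import *
avg(5)"
```

```text
clk 16.2333 {'yaw': 0.744, 'hx': 66.825, 'hy': 0.33, 'z': 43.789, 'Fu': 1.144, 'Fb': -0.58, 'Fmu': 0.452, 'Fmb': -0.644, 'Fz': -2.4, 'Mz': 0.021, 'tauF': 0.06, 'tauM': 0.064} sd tau [0.031 0.034]
```

jog_arm([
  [[0.01,-0.1,0],0.015,0],
  [[0.01,-0.2,0],0.03,0],
  [[0.01,-0.2,0],0.03,0],
])

```text
clock: 16.53
tcp_pos: [0.4676, -0.0596, 0.0438]
tool_rot: [0.937, 0.349, -0.0, -0.0]
ft_force: [1.4, -0.2, -2.6]
finger_gap: 0.0078
grip_force: 58.7
```

```bash
python3 -c "
from h import *
avg(5)"
```

```text
clk 16.7333 {'yaw': 0.714, 'hx': 66.792, 'hy': 0.355, 'z': 43.779, 'Fu': 0.275, 'Fb': -0.598, 'Fmu': -0.027, 'Fmb': -0.838, 'Fz': -2.131, 'Mz': 0.006, 'tauF': 0.046, 'tauM': 0.062} sd tau [0.052 0.048]
```

jog_arm([
  [[0.0,-0.1,0],0.015,0],
  [[0.0,-0.2,0],0.03,0],
  [[0.0,-0.2,0],0.03,0],
])

```text
clock: 17.03
tcp_pos: [0.4664, -0.058, 0.0438]
tool_rot: [0.942, 0.335, -0.0, -0.0]
ft_force: [0.6, -0.8, -2.1]
finger_gap: 0.0078
grip_force: 58.7
```

```bash
python3 -c "
from h import *
avg(5)"
```

```text
clk 17.2333 {'yaw': 0.684, 'hx': 66.783, 'hy': 0.343, 'z': 43.785, 'Fu': 0.192, 'Fb': -0.58, 'Fmu': -0.288, 'Fmb': -0.63, 'Fz': -2.481, 'Mz': 0.017, 'tauF': 0.055, 'tauM': 0.059} sd tau [0.034 0.034]
```

jog_arm([
  [[0.0,-0.1,0],0.015,0],
  [[0.0,-0.2,0],0.03,0],
  [[0.0,-0.2,0],0.03,0],
])

```text
clock: 17.53
tcp_pos: [0.4651, -0.0565, 0.0438]
tool_rot: [0.947, 0.321, -0.0, -0.0]
ft_force: [-0.2, 0.3, -2.0]
finger_gap: 0.0079
grip_force: 58.7
```

```bash
python3 -c "
from h import *
avg(5)"
```

```text
clk 17.7333 {'yaw': 0.654, 'hx': 66.793, 'hy': 0.345, 'z': 43.792, 'Fu': 0.415, 'Fb': -0.199, 'Fmu': -0.322, 'Fmb': -0.617, 'Fz': -2.334, 'Mz': 0.017, 'tauF': 0.03, 'tauM': 0.058} sd tau [0.029 0.027]
```

jog_arm([
  [[0.0,-0.1,0],0.015,0],
  [[0.0,-0.2,0],0.03,0],
  [[0.0,-0.2,0],0.03,0],
])

```text
clock: 18.03
tcp_pos: [0.4639, -0.0549, 0.0438]
tool_rot: [0.952, 0.307, -0.0, -0.0]
ft_force: [0.0, -0.2, -3.6]
finger_gap: 0.0078
grip_force: 58.7
```

```bash
python3 -c "
from h import *
avg(5)"
```

```text
clk 18.2333 {'yaw': 0.625, 'hx': 66.821, 'hy': 0.34, 'z': 43.79, 'Fu': 0.403, 'Fb': -0.249, 'Fmu': -0.028, 'Fmb': -0.541, 'Fz': -2.949, 'Mz': 0.029, 'tauF': 0.046, 'tauM': 0.065} sd tau [0.029 0.022]
```

jog_arm([
  [[0.0,-0.1,0.02],0.015,0],
  [[0.0,-0.2,0.05],0.03,0],
  [[0.0,-0.2,0.05],0.03,0],
])

```text
clock: 18.53
tcp_pos: [0.4628, -0.0533, 0.0433]
tool_rot: [0.956, 0.292, -0.0, -0.0]
ft_force: [1.0, -0.0, -1.5]
finger_gap: 0.0081
grip_force: 58.8
```

```bash
python3 -c "
from h import *
avg(5)"
```

```text
clk 18.7333 {'yaw': 0.594, 'hx': 66.852, 'hy': 0.297, 'z': 43.312, 'Fu': 0.627, 'Fb': -0.273, 'Fmu': 0.126, 'Fmb': -0.184, 'Fz': -1.728, 'Mz': 0.037, 'tauF': 0.055, 'tauM': 0.049} sd tau [0.021 0.023]
```

jog_arm([
  [[0.0,-0.1,0],0.015,0],
  [[0.0,-0.2,0],0.03,0],
  [[0.0,-0.2,0],0.03,0],
])

```text
clock: 19.03
tcp_pos: [0.4617, -0.0516, 0.0433]
tool_rot: [0.961, 0.278, -0.0, -0.0]
ft_force: [0.1, -0.0, -1.2]
finger_gap: 0.0078
grip_force: 58.8
```

```bash
python3 -c "
from h import *
avg(5)"
```

```text
clk 19.2333 {'yaw': 0.564, 'hx': 66.888, 'hy': 0.307, 'z': 43.298, 'Fu': 0.573, 'Fb': 0.059, 'Fmu': 0.256, 'Fmb': -0.299, 'Fz': -1.719, 'Mz': 0.004, 'tauF': 0.0, 'tauM': 0.024} sd tau [0.059 0.035]
```

jog_arm([
  [[0.0,-0.1,0],0.015,0],
  [[0.01,-0.2,0],0.03,0],
  [[0.01,-0.2,0],0.03,0],
])

```text
clock: 19.53
tcp_pos: [0.4607, -0.0499, 0.0433]
tool_rot: [0.965, 0.264, -0.0, -0.0]
ft_force: [0.1, 0.5, -1.6]
finger_gap: 0.0079
grip_force: 58.8
```

```bash
python3 -c "
from h import *
avg(5)"
```

```text
clk 19.7333 {'yaw': 0.534, 'hx': 66.876, 'hy': 0.301, 'z': 43.291, 'Fu': 0.174, 'Fb': -0.464, 'Fmu': 0.224, 'Fmb': -0.332, 'Fz': -1.86, 'Mz': 0.014, 'tauF': 0.045, 'tauM': 0.036} sd tau [0.046 0.021]
```

jog_arm([
  [[0.0,-0.1,0],0.015,0],
  [[0.01,-0.2,0],0.03,0],
  [[0.01,-0.2,0],0.03,0],
])

```text
clock: 20.03
tcp_pos: [0.4596, -0.0481, 0.0432]
tool_rot: [0.969, 0.249, -0.0, -0.0]
ft_force: [1.8, -0.8, -2.2]
finger_gap: 0.0079
grip_force: 58.8
```

```bash
python3 -c "
from h import *
avg(5); print(st()[0]['joints'].round(2))"
```

```text
clk 20.2333 {'yaw': 0.504, 'hx': 66.864, 'hy': 0.324, 'z': 43.274, 'Fu': 0.516, 'Fb': -0.387, 'Fmu': -0.239, 'Fmb': -0.2, 'Fz': -1.646, 'Mz': 0.043, 'tauF': 0.069, 'tauM': 0.057} sd tau [0.032 0.018]
[-0.26  0.57  0.46  2.15 -0.5   0.52 -0.48]
```

jog_arm([
  [[0.0,-0.1,0],0.015,0],
  [[0.01,-0.2,0],0.03,0],
  [[0.01,-0.2,0],0.03,0],
])

```text
clock: 20.53
tcp_pos: [0.4587, -0.0463, 0.0432]
tool_rot: [0.972, 0.234, -0.0, -0.0]
ft_force: [-0.8, -1.1, -1.2]
finger_gap: 0.0078
grip_force: 58.8
```

```bash
python3 -c "
from h import *
avg(5)"
```

```text
clk 20.7333 {'yaw': 0.474, 'hx': 66.822, 'hy': 0.331, 'z': 43.268, 'Fu': -0.323, 'Fb': -0.514, 'Fmu': -0.819, 'Fmb': -0.105, 'Fz': -1.436, 'Mz': 0.021, 'tauF': 0.056, 'tauM': 0.028} sd tau [0.034 0.035]
```

jog_arm([
  [[0.0,-0.1,0],0.015,0],
  [[0.0,-0.2,0],0.03,0],
  [[0.0,-0.2,0],0.03,0],
])

```text
clock: 21.03
tcp_pos: [0.458, -0.0446, 0.0433]
tool_rot: [0.976, 0.22, -0.0, 0.0]
ft_force: [0.3, -1.1, -1.3]
finger_gap: 0.008
grip_force: 58.8
```

Run:
```python
from h import *
avg(5)
for n in('top','scene'):
    W=cloud(grab(n,n+'5.png')); d=np.hypot(W[...,0]-.5195,W[...,1]+.0137)
    p=W[(d<.025)&(W[...,2]>.0735)&(W[...,2]<.09)][:,:2]; 
    if len(p)>4:
        vt=np.linalg.svd(p-p.mean(0))[2]; print(n,len(p),'ring dir',np.arctan2(vt[0,1],vt[0,0]).round(3))
f=cv2.imread('pics/scene5.png'); cv2.imwrite('pics/s5c.png',cv2.resize(f[130:230,280:420],None,fx=5,fy=5,interpolation=cv2.INTER_CUBIC))
```

```text
clk 21.2333 {'yaw': 0.444, 'hx': 66.814, 'hy': 0.241, 'z': 43.289, 'Fu': -0.363, 'Fb': -0.618, 'Fmu': -1.143, 'Fmb': -0.479, 'Fz': -1.719, 'Mz': 0.076, 'tauF': 0.117, 'tauM': 0.108} sd tau [0.021 0.02 ]
top 23 ring dir 3.027
scene 28 ring dir -0.135
```

View pics/s5c.png

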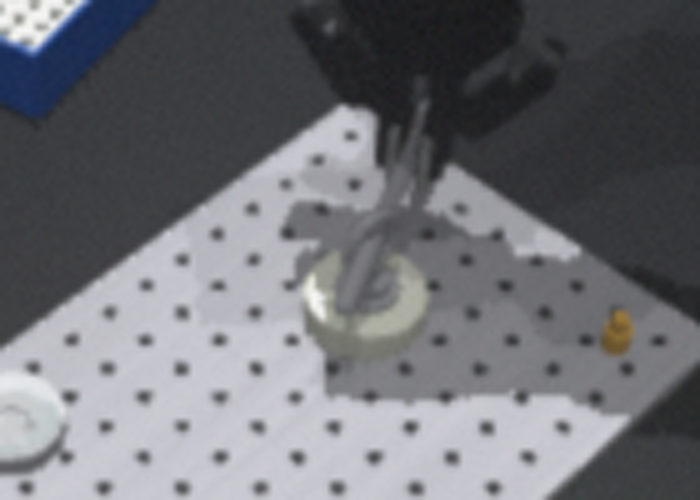

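The crop shows the rod through the ring, and the ring direction is now ≈ -0.12, so it has turned ~1.08 rad. Torque is rising, so I'll use small steps.

jog_arm([
  [[0.0,-0.05,0],0.008,0],
  [[0.0,-0.05,0],0.008,0],
])

```text
clock: 21.55
tcp_pos: [0.4578, -0.0443, 0.0433]
tool_rot: [0.976, 0.216, -0.0, 0.0]
ft_force: [0.1, -1.6, -2.4]
finger_gap: 0.008
grip_force: 58.8
```

```bash
python3 -c "
from h import *
avg(6)"
```

```text
clk 21.8 {'yaw': 0.437, 'hx': 66.795, 'hy': 0.156, 'z': 43.296, 'Fu': -0.522, 'Fb': -1.078, 'Fmu': -1.431, 'Fmb': -0.896, 'Fz': -1.817, 'Mz': 0.059, 'tauF': 0.131, 'tauM': 0.119} sd tau [0.029 0.016]
```

jog_arm([
  [[0.0,-0.1,0],0.015,0],
  [[0.0,-0.1,0],0.015,0],
])

```text
clock: 22.02
tcp_pos: [0.4574, -0.0434, 0.0433]
tool_rot: [0.978, 0.209, 0.0, 0.0]
ft_force: [0.1, -1.1, -1.5]
finger_gap: 0.0078
grip_force: 58.8
```

```bash
python3 -c "
from h import *
avg(6)"
```

```text
clk 22.2667 {'yaw': 0.421, 'hx': 66.793, 'hy': 0.067, 'z': 43.316, 'Fu': -0.626, 'Fb': -1.38, 'Fmu': -1.631, 'Fmb': -1.758, 'Fz': -1.982, 'Mz': 0.108, 'tauF': 0.2, 'tauM': 0.225} sd tau [0.037 0.026]
```

jog_arm([
  [[0.0,-0.05,0],0.007,0],
  [[0.0,-0.05,0],0.007,0],
  [[0.0,-0.05,0],0.007,0],
  [[0.0,-0.05,0],0.007,0],
  [[0.0,-0.05,0],0.007,0],
  [[0.0,-0.05,0],0.007,0],
])

```text
clock: 22.82
tcp_pos: [0.4572, -0.043, 0.0433]
tool_rot: [0.979, 0.206, 0.0, 0.0]
ft_force: [0.2, -2.2, -1.3]
finger_gap: 0.0079
grip_force: 58.8
```

```bash
python3 -c "
from h import *
avg(8)"
```

```text
clk 23.1667 {'yaw': 0.415, 'hx': 66.779, 'hy': 0.162, 'z': 43.317, 'Fu': -1.001, 'Fb': -2.579, 'Fmu': -2.038, 'Fmb': -2.982, 'Fz': -2.364, 'Mz': 0.111, 'tauF': 0.283, 'tauM': 0.31} sd tau [0.042 0.034]
```

The stop is clear: torque climbed to ~0.29 N m (~24 N total) with the screw held. Next I'll swing back to align with the loop and withdraw.

jog_arm([
  [[0.03,0.67,0],-0.1,0],
  [[0.13,1.33,0],-0.2,0],
  [[0.3,1.97,0],-0.3,0],
  [[0.53,2.6,0],-0.4,0],
  [[0.82,3.2,0],-0.5,0],
  [[1.17,3.77,0],-0.6,0],
  [[1.57,4.3,0],-0.7,0],
  [[2.03,4.79,0],-0.8,0],
])

```text
clock: 23.88
tcp_pos: [0.4952, -0.0782, 0.0434]
tool_rot: [0.82, 0.573, 0.0, -0.0]
ft_force: [-0.2, -1.1, -0.7]
finger_gap: 0.0079
grip_force: 58.9
```

jog_arm([
  [[0.03,0.67,0],-0.1,0],
  [[0.13,1.33,0],-0.2,0],
  [[0.13,1.33,0],-0.2,0],
  [[0.13,1.33,0],-0.2,0],
  [[0.13,1.33,0],-0.2,0],
])

```text
clock: 24.3
tcp_pos: [0.5074, -0.0815, 0.0432]
tool_rot: [0.761, 0.649, -0.0, -0.0]
ft_force: [-0.1, 0.8, -1.1]
finger_gap: 0.0077
grip_force: 58.9
```

Run:
```python
from h import *
avg(2)
for n in('top','scene'):
    W=cloud(grab(n,n+'6.png')); d=np.hypot(W[...,0]-.5195,W[...,1]+.0137)
    p=W[(d<.025)&(W[...,2]>.0735)&(W[...,2]<.09)]
    if len(p)>4:
        vt=np.linalg.svd(p[:,:2]-p[:,:2].mean(0))[2]; print(n,len(p),'ring dir',np.arctan2(vt[0,1],vt[0,0]).round(3),p[:,2].max())
```

```text
clk 24.35 {'yaw': 1.412, 'hx': 66.277, 'hy': 0.558, 'z': 43.217, 'Fu': 0.33, 'Fb': 0.282, 'Fmu': -0.477, 'Fmb': 0.003, 'Fz': -1.405, 'Mz': -0.013, 'tauF': -0.031, 'tauM': -0.013} sd tau [0.006 0.014]
top 20 ring dir 3.094 0.08318537644587343
scene 27 ring dir -0.137 0.08231837019046084
```

jog_arm([
  [[-1,0,0],0,0],
  [[-2.2,0,0],0,0],
  [[-3.5,0,0],0,0],
  [[-5,0,0],0,0],
  [[-6.5,0,0],0,0],
  [[-8,0,0],0,0],
  [[-9,0,0],0,0],
  [[-9,0,0],0,0],
])

```text
clock: 25.17
tcp_pos: [0.4932, -0.1741, 0.0435]
tool_rot: [0.761, 0.648, -0.001, 0.001]
ft_force: [-0.4, -0.4, -1.6]
finger_gap: 0.0079
grip_force: 58.9
```

jog_arm([
  [[0,0,0],0,0],
  [[0,0,-2],0,0],
  [[0,0,-5],0,0],
  [[0,0,-9],0,0],
  [[0,0,-11],0,0],
  [[0,0,-11],0,0],
  [[0,0,-11],0,0],
  [[0,0,-11],0,0],
])

```text
clock: 25.83
tcp_pos: [0.4936, -0.1696, 0.1525]
tool_rot: [0.76, 0.65, -0.0, -0.001]
ft_force: [0.7, 0.0, -1.1]
finger_gap: 0.0077
grip_force: 58.9
```

```bash
python3 -c "
from h import *
avg(2); go([.511,.309,.155],3.05); print(st()[0]['joints'].round(2))"
```

```text
clk 25.8833 {'yaw': 1.416, 'hx': 155.465, 'hy': 0.992, 'z': 152.298, 'Fu': 0.452, 'Fb': -0.394, 'Fmu': -0.231, 'Fmb': -0.13, 'Fz': -1.227, 'Mz': 0.024, 'tauF': 0.085, 'tauM': 0.045} sd tau [0.048 0.015]
clk 25.9333 tcp [ 0.4932 -0.17    0.1519] yaw 1.416 tilt [-0.0026  0.001  -1.    ] -> shift cm [47.59 -5.65 -0.27] turn -1.634
[ 0.12  0.44  0.23  1.89 -0.13  0.83  0.27]
```

jog_arm([
  [[1.5,-0.2,0],-0.06,0],
  [[4,-0.5,0],-0.16,0],
  [[7,-0.9,0],-0.27,0],
  [[10.5,-1.3,0],-0.38,0],
  [[14,-1.7,0],-0.49,0],
  [[17.5,-2.1,0],-0.6,0],
  [[21,-2.5,0],-0.71,0],
  [[24.5,-2.9,0],-0.82,0],
])

```text
clock: 26.6
tcp_pos: [0.5023, 0.0783, 0.1525]
tool_rot: [0.434, 0.901, -0.0, -0.001]
ft_force: [0.6, 0.3, -0.8]
finger_gap: 0.0079
grip_force: 59.0
```

```bash
python3 -c "
from h import *
go([.511,.309,.155],3.05)"
```

```text
clk 26.6 tcp [0.5023 0.0783 0.1525] yaw 2.243 tilt [-1.7e-03  1.0e-04 -1.0e+00] -> shift cm [17.51 15.05 -0.25] turn -0.807
```

jog_arm([
  [[2.7,2.3,0],-0.12,0],
  [[5.4,4.6,0],-0.24,0],
  [[8,6.9,0],-0.36,0],
  [[10.7,9.2,0],-0.48,0],
  [[13.3,11.5,0],-0.6,0],
  [[15.5,13.4,0],-0.7,0],
  [[17,14.6,0],-0.78,0],
  [[17,14.6,0],-0.807,0],
])

```text
clock: 27.27
tcp_pos: [0.5112, 0.3062, 0.1521]
tool_rot: [0.043, 0.999, 0.002, -0.001]
ft_force: [0.3, -0.3, -1.2]
finger_gap: 0.0077
grip_force: 58.9
```

jog_arm([
  [[0,0,0],0,0],
  [[0,0,0],0,0],
  [[0,0,0],0,0],
])

```text
clock: 27.52
tcp_pos: [0.5135, 0.2981, 0.1527]
tool_rot: [0.051, 0.999, -0.001, -0.0]
ft_force: [0.3, -0.4, -0.5]
finger_gap: 0.0078
grip_force: 58.9
```

Run:
```python
from h import *
go([.511,.309,.1],3.046)
s,t,M,y=st(); u=np.array([np.cos(y),np.sin(y)])
for n in('wrist','top','scene'):
    W=cloud(grab(n,n+'7.png')); P=W-t; a=P[...,:2]@u; b=P[...,0]*-u[1]+P[...,1]*u[0]
    m=(abs(b)<.015)&(W[...,2]>.14)&(W[...,2]<.22)&(a>.02)&(a<.14)
    if m.sum()>9:print(n,m.sum(),'amax',a[m].max().round(4),'b fit',np.polyfit(a[m],b[m],1).round(4),'z fit',np.polyfit(a[m],W[...,2][m],1).round(4))
    m=(abs(W[...,0]-.4845)<.07)&(abs(W[...,1]-.312)<.035)&(W[...,2]>.05)&(W[...,2]<.065)
    q=W[m]
    for c in(.435,.533):
        k=q[abs(q[:,0]-c)<.012]
        if len(k): print('  notch',len(k),((k.max(0)+k.min(0))/2).round(4),np.ptp(k,0).round(3))
```

```text
clk 27.5167 tcp [0.5135 0.2981 0.1527] yaw 3.04 tilt [-9.0e-04 -1.4e-03 -1.0e+00] -> shift cm [0.35 1.07 5.27] turn -0.006
wrist 6964 amax 0.1072 b fit [ 0.0008 -0.0001] z fit [-0.0017  0.1749]
  notch 175 [0.4338 0.3161 0.0539] [0.011 0.043 0.008]
  notch 143 [0.5332 0.3066 0.0537] [0.011 0.042 0.007]
top 141 amax 0.1075 b fit [ 0.0187 -0.0013] z fit [-0.0113  0.1754]
  notch 17 [0.4361 0.3159 0.0546] [0.01  0.036 0.008]
  notch 16 [0.5331 0.307  0.0536] [0.008 0.039 0.006]
  notch 44 [0.4339 0.3153 0.0542] [0.013 0.041 0.008]
  notch 48 [0.5336 0.3064 0.0552] [0.012 0.041 0.009]
```

jog_arm([
  [[0.5,0.5,1],-0.006,0],
  [[0.8,1.0,3],-0.006,0],
  [[0.8,1.0,5],-0.006,0],
  [[0.8,1.0,7],-0.006,0],
  [[0.8,1.0,8],-0.006,0],
  [[0.8,1.0,8],-0.006,0],
  [[0.8,1.0,8],-0.006,0],
  [[0.8,1.0,8],-0.006,0],
])

```text
clock: 28.33
tcp_pos: [0.5072, 0.3107, 0.0742]
tool_rot: [0.047, 0.999, 0.0, 0.001]
ft_force: [0.5, 0.3, -0.3]
finger_gap: 0.0079
grip_force: 58.9
```

Run:
```python
from h import *
s,t,M,y=st()
go([.506,.3091,.0263],3.046)
for n in('wrist','top'):
    W=cloud(grab(n,n+'8.png')); u=np.array([np.cos(y),np.sin(y)]);P=W-t; a=P[...,:2]@u; b=P[...,0]*-u[1]+P[...,1]*u[0]
    m=(abs(b)<.012)&(W[...,2]>t[2]+.0187)&(W[...,2]<t[2]+.035)&(a>.02)&(a<.14)
    if m.sum()>9:print(n,m.sum(),'amax',a[m].max().round(4),'b fit',np.polyfit(a[m],b[m],1).round(4),'z fit',np.polyfit(a[m],W[...,2][m],1).round(4))
```

```text
clk 28.3333 tcp [0.5072 0.3107 0.0742] yaw 3.048 tilt [ 1.1e-03  8.0e-04 -1.0e+00] -> shift cm [ 0.11 -0.17  4.79] turn 0.002
wrist 6862 amax 0.1071 b fit [ 0.001 -0.   ] z fit [-0.0035  0.0964]
top 111 amax 0.1096 b fit [ 0.0441 -0.0035] z fit [0.003  0.0962]
```

jog_arm([
  [[0.1,-0.12,1],0,0],
  [[0.1,-0.12,2],0,0],
  [[0.1,-0.12,3],0,0],
  [[0.1,-0.12,3.8],0,0],
  [[0.1,-0.12,4.3],0,0],
  [[0.1,-0.12,4.3],0,0],
  [[0.1,-0.12,4.3],0,0],
])

```text
clock: 29.02
tcp_pos: [0.5054, 0.3091, 0.0297]
tool_rot: [0.047, 0.999, -0.0, -0.0]
ft_force: [-0.2, 0.9, -0.6]
finger_gap: 0.0079
grip_force: 58.9
```

```bash
python3 -c "
from h import *
go([.506,.3091,.0263],3.046);avg(2)"
```

```text
clk 29.0167 tcp [0.5054 0.3091 0.0297] yaw 3.048 tilt [-8.e-04 -4.e-04 -1.e+00] -> shift cm [-0.06  0.    0.34] turn 0.002
clk 29.0667 {'yaw': 3.048, 'hx': -43.298, 'hy': -322.768, 'z': 29.983, 'Fu': 0.095, 'Fb': 0.091, 'Fmu': -0.378, 'Fmb': -0.163, 'Fz': -1.023, 'Mz': 0.012, 'tauF': 0.046, 'tauM': -0.117} sd tau [0.066 0.026]
```

jog_arm([
  [[0,0,0.15],0,0],
  [[0,0,0.3],0,0],
  [[0,0,0.33],0,0],
  [[0,0,0.33],0,0],
  [[0,0,0.33],0,0],
])

```text
clock: 29.53
tcp_pos: [0.5056, 0.3092, 0.0271]
tool_rot: [0.047, 0.999, 0.0, 0.0]
ft_force: [-0.4, -0.1, -0.9]
finger_gap: 0.0078
grip_force: 58.9
```

```bash
python3 -c "
from h import *
go([.506,.3091,.0263],3.046);avg(2)"
```

```text
clk 29.5333 tcp [0.5056 0.3092 0.0271] yaw 3.048 tilt [ 2.e-04  1.e-04 -1.e+00] -> shift cm [-0.04 -0.    0.08] turn 0.002
clk 29.5833 {'yaw': 3.048, 'hx': -43.215, 'hy': -322.741, 'z': 27.098, 'Fu': 0.517, 'Fb': 0.213, 'Fmu': -0.018, 'Fmb': 0.076, 'Fz': -0.827, 'Mz': -0.017, 'tauF': 0.159, 'tauM': -0.02} sd tau [0.06  0.005]
```

jog_arm([
  [[0,0,0.07],0,0],
  [[0,0,0.07],0,0],
  [[0,0,0.07],0,1.8],
  [[0,0,0.07],0,2.5],
  [[0,0,0.07],0,4],
  [[0,0,0.07],0,5],
  [[0,0,0.07],0,5],
  [[0,0,0.07],0,5],
])

```text
clock: 30.3
tcp_pos: [0.5056, 0.3091, 0.0263]
tool_rot: [0.047, 0.999, -0.0, -0.0]
ft_force: [1.0, -0.0, 0.1]
finger_gap: 0.0504
grip_force: 0.0
```

jog_arm([
  [[0,0,0],0,5],
  [[0,0,-2],0,5],
  [[0,0,-5],0,5],
  [[0,0,-9],0,5],
  [[0,0,-13],0,5],
  [[0,0,-16],0,5],
  [[0,0,-17],0,5],
  [[0,0,-17],0,5],
])

```text
clock: 30.97
tcp_pos: [0.5069, 0.3101, 0.1996]
tool_rot: [0.047, 0.999, 0.002, 0.002]
ft_force: [0.7, 0.4, -0.7]
finger_gap: 0.05
grip_force: 0.0
```

Run:
```python
from h import *
s,t,M,y=st(); print(s['ft_force'],s['finger_gap'],t)
f=grab('wrist','w9.png'); W=cloud(f)
q=W[(abs(W[...,0]-.49)<.12)&(abs(W[...,1]-.312)<.025)&(W[...,2]>.042)&(W[...,2]<.065)]
print(q[:,0].min(),q[:,0].max())
for a in np.arange(.39,.60,.015):
    k=q[abs(q[:,0]-a)<.0075]
    if len(k): print(round(a,3),len(k),k[:,1].mean().round(4),np.ptp(k[:,1]).round(3),k[:,2].max().round(4))
for n in('top','scene'):
    W=cloud(grab(n,n+'9.png')); d=np.hypot(W[...,0]-.5195,W[...,1]+.0137)
    p=W[(d<.025)&(W[...,2]>.06)&(W[...,2]<.09)]
    vt=np.linalg.svd(p[:,:2]-p[:,:2].mean(0))[2]; print(n,len(p),'ring dir',np.arctan2(vt[0,1],vt[0,0]).round(3),p[:,2].max().round(4))
```

```text
[ 0.71239564  0.39131937 -0.69372399] 0.04999087158708904 [0.50688251 0.31011524 0.19961798]
0.3923927109778862 0.5707360753769115
0.39 70 0.3196 0.009 0.0514
0.405 242 0.3186 0.01 0.0517
0.42 235 0.3172 0.01 0.0511
0.435 630 0.3159 0.042 0.0572
0.45 221 0.3143 0.011 0.0507
0.465 213 0.313 0.011 0.0508
0.48 189 0.3119 0.01 0.0509
0.495 185 0.3105 0.01 0.0511
0.51 176 0.309 0.01 0.0509
0.525 339 0.3057 0.041 0.0562
0.54 348 0.3087 0.041 0.0568
0.555 164 0.3047 0.011 0.0513
0.57 65 0.3039 0.01 0.0504
top 29 ring dir 3.061 0.0833
scene 47 ring dir -0.121 0.0824
```

View pics/w9.png

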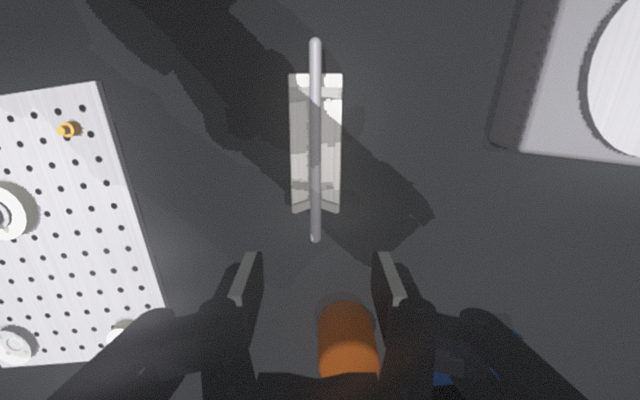

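The rod lies in both notches (column 316, rows 40–240), level, about 3 mm off-centre. The gripper is clear, so I'm handing in.

```bash
python3 -c "
from rig import r
print(r.close_job())"
```

```text
the job is handed in; nothing more can be done
None
```

I turned the eye screw clockwise about 1.08 rad with the rod until it hit its hard stop and held it firm there (about 24 N estimated on the ring). The rod is back in both notches of its rest, released with the gripper clear, and the job is handed in at about 31 s; handing in returned no verdict.

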